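# Put the measuring aids back in their foam nests

## Robot

A 6-joint arm with a two-finger parallel gripper is mounted at the origin on the work surface. World frame = base frame: x ahead of the robot, y to its left, z up, the work surface at z = 0. Lengths are in m, angles in degrees, forces in N, time in s.
With the tool pointing down it reaches from about 0.25 to 0.8 m from the base axis. Payload 8.5 kg.
Tool frame: the origin (TCP) lies at the centre of the arm's flange, where the gripper is bolted on; the fingertips stand 173 mm ahead of it and the grasp point (between the pads) lies 155 mm ahead of it; z points along the fingers, x is the direction in which the jaws open and shut, and the axes are right-handed (so a half turn about z gives the same grasp; the last joint's range is limited). The gripper opens to 85 mm and grips with 20 to 120 N. Pads are 22 mm wide; open, the fingers measure 114 mm over their backs; the gripper's body (76 mm by 85 mm) begins 54 mm behind the grasp point. The pads swing forward as they close: fully open they stand 13 mm farther back than shut.
Start: joints at [-63.025, 13.648, -0.773, 75.585, 0, 90], TCP at [0.238, -0.468, 0.405] pointing down, gripper open.
Joint ranges: [-152.45, 152.45], [-59.26, 108.67], [-65.41, 83.53], [-104.44, 129.93], [-82.83, 76.93], [-180, 180]. Speed limits (degrees/s): [127.2, 127.2, 159.86, 180, 180, 180].

## Interface

Orientations are given as a 3x3 rotation matrix whose columns are the frame's x, y, z axes.
In Python, from bench import * gives the robot as it stands. The module is installed in compiled form; this text tells all that it offers.
- The arm moves only by the shell command python3 -m pendant 'ROWS' [FORCE]. ROWS is text: rows parted by semicolons, each of 5 numbers parted by spaces: the shift along the tool's x, y, z in m, then the turn about the tool's z in degrees, then the finger opening in m, from 0 to 0.0854. In form: tx ty tz twist claw; .... A call has 1 to 8 rows; each row is the pose to reach, as a shift and turn from the pose commanded when the call began, along the tool's axes at that moment; what a row does not reach only later rows make up. A row lasts 1/12 s, in which the tool goes at most 41.7 mm and 7.16 degrees, less where a joint would pass 70% of its speed; a pose out of reach is approached as far as the arm can. A call with a gripper value outside its range is refused whole. The fingers move at their own pace and stop on an object; FORCE is the grip in N (left out, the last holds). Time passes only in rows, so rows that repeat a pose let the fingers close. It gives the time, the measured TCP pose, the force and the opening at its end, in the units of the state.
- get_obs(): the state, without advancing time (a new reading comes with each control period).
- grab_frame(name): name is "scene" or "top"; returns the picture (420x560x3 uint8, red, green, blue); there is no depth.
- camera_info(name): a dict with "K" (3x3 intrinsics, pixels), "D" ([k1, k2, p1, p2, k3] as OpenCV has them; the pictures are not rectified), "rvec" (rotation vector, rad) and "tvec" (3), from world to camera coordinates, as OpenCV has them. Camera axes: x right, y down, z forward; pixel columns grow to the right and rows downward; lengths in m; the calibration is good to about 2 mm. A picture is of the moment at which its call begins. camera_info takes no time and is no camera call.
- close_job(): hands the job in, once; it reports no verdict.
The state is a dict: "t": time; "joint_positions": joint angles; "dq": joint speeds; "joint_torque": joint torques, N m; "tcp_pos": TCP position; "eef_rot": TCP orientation; "contact_force": force on the tool from outside, world axes, zero at the start; "ft_torque": the same for the moment, N m; "grip_width": finger opening in m.
Only numpy, scipy, OpenCV 4.12 (cv2) and the standard library are available. Lean on these libraries where they do the work, as an engineer would, in place of code of your own. Each camera call takes 0.05 s, during which the arm holds its last target.

## Task

The inspection lot is finished: put the four measuring aids on the bench away, each in the black-and-yellow foam nest that is cut to its shape. Ring gauge, plug gauge, V-block and stand magnifier must each lie fully home on the yellow floor of its own nest, the ring and the V-block flat and the magnifier upright. They are precision pieces: set each one down, do not let it drop.

Things in the scene. Friction and masses are not known exactly. Their poses are not given: they have to be found in the camera images.
- ring_center (a point): Centre (half-way up, 12 mm above its underside) of the ring gauge: a plain thick steel ring, 60 mm outside, 28 mm bore, 24 mm high, lying flat, z axis along the bore; about 0.4 kg. Grasp it across its outside.
- plug_center (a point): Centre of the double-ended plug gauge, lying on the bench: 120 mm long along its x axis; black eight-sided handle in the middle, 68 mm long and 24 mm across flats (upright flats at the sides, its axis 12 mm above its underside), a green band and steel pin of 18 mm diameter at the +x end, a red band and steel pin at the -x end; about 0.16 kg.
- vblock_center (a point): Centre (half-way up, 15 mm above its underside) of the steel V-block: 60 mm long along its x axis, 36 mm wide along y, 30 mm high, with a V groove 24 mm wide and 12 mm deep along the top; about 0.4 kg. Grasp it across its 36 mm width.
- mag_center (a point): Centre (half-way up, 32 mm above its underside) of the stand magnifier: an upright cylinder, 38 mm diameter, 64 mm high, clear skirt below, black ribbed body above, pale lens on top; about 0.09 kg.
- ring_nest_floor (a point): Foam nest for the ring gauge, 100 x 100 mm. Fixed slab 14 mm high: 8 mm of black foam on a yellow base, cut out down to the yellow floor 6 mm above the bench. Point: centre of that floor; z up. Cut-out: yellow circle of 72 mm diameter with a black core (16 mm diameter, 6 mm high) that enters the ring's bore, and a dark grey finger channel of the same depth, 44 mm wide, straight across along y to both edges.
- plug_nest_floor (a point): Foam nest for the plug gauge, 150 mm (x) x 90 mm (y). Fixed slab 14 mm high: 8 mm of black foam on a yellow base, cut out down to the yellow floor 6 mm above the bench. Point: centre of that floor; z up. Cut-out: a yellow slot 134 mm long along x and 38 mm wide, crossed in the middle by a dark grey finger channel of the same depth, 44 mm wide, along y to both edges. The gauge may lie either end first.
- vblock_nest_floor (a point): Foam nest for the V-block, 104 mm (x) x 90 mm (y). Fixed slab 14 mm high: 8 mm of black foam on a yellow base, cut out down to the yellow floor 6 mm above the bench. Point: centre of that floor; z up. Cut-out: a yellow rectangle 72 mm long along x and 48 mm wide, crossed in the middle by a dark grey finger channel of the same depth, 44 mm wide, along y to both edges.
- mag_nest_floor (a point): Foam nest for the magnifier, 84 x 84 mm. Fixed slab 14 mm high: 8 mm of black foam on a yellow base, cut out down to the yellow floor 6 mm above the bench. Point: centre of that floor; z up. Cut-out: a plain round yellow hole of 50 mm diameter, 8 mm deep, without a finger channel, so the fingertips must stay more than 8 mm above the magnifier's foot.
Not all that is in view belongs to the job. Leave any pink or red look-alike of the part that bears mag_nest_floor alone. Leave any pink look-alike of the part that bears vblock_center alone.

How it is judged (in metres and radians):
At the end, for the whole second after the job is handed in: Each of the four pieces lies in its own nest: centre within 12 mm (horizontally) of the nest's centre, its underside within 4 mm of the yellow floor, ring, V-block and magnifier upright within 0.12 rad, plug gauge and V-block along their slots within 0.3 rad, all at rest (horizontal distance between ring_center and ring_nest_floor below 0.012 m and z of ring_center in the frame of ring_nest_floor between 0.008 and 0.016 m and angle between each of ring_center, vblock_center, mag_center's own z axis and vertical below 0.12 rad and linear speed of each of ring_gauge, plug_gauge, vblock, magnifier below 0.02 m/s and angular speed of each of ring_gauge, plug_gauge, vblock, magnifier below 0.2 rad/s and horizontal distance between plug_center and plug_nest_floor below 0.012 m and z of plug_center in the frame of plug_nest_floor between 0.008 and 0.016 m and angle between the x axis of plug_center and the x axis of plug_nest_floor, either way round below 0.3 rad and horizontal distance between vblock_center and vblock_nest_floor below 0.012 m and z of vblock_center in the frame of vblock_nest_floor between 0.011 and 0.019 m and angle between the x axis of vblock_center and the x axis of vblock_nest_floor, either way round below 0.3 rad and horizontal distance between mag_center and mag_nest_floor below 0.012 m and z of mag_center in the frame of mag_nest_floor between 0.028 and 0.036 m); the robot touches nothing.
It fails at once if a measuring piece falls freely: moves faster than 0.6 m/s (a drop of about 18 mm) without the fingers touching it ((linear speed of ring_gauge above 0.6 m/s and contact force between the fingers and ring_gauge below 0.05 N) or (linear speed of plug_gauge above 0.6 m/s and contact force between the fingers and plug_gauge below 0.05 N) or (linear speed of vblock above 0.6 m/s and contact force between the fingers and vblock below 0.05 N) or (linear speed of magnifier above 0.6 m/s and contact force between the fingers and magnifier below 0.05 N)).
It also fails if it takes over 96 s, if anything falls off the work surface, if the arm or the gripper's body presses on something with over 40 N, if the wrist force passes 120 N, or if a joint passes its speed limit or range.

## Working session

There is one attempt and no reset: what is moved stays moved. The work goes in short steps, Python scripts to look and compute and a shell command to move; the robot and the scene stay as the last step left them, time stands still between calls to the robot, and variables do not carry over. Pictures are saved under pics/ and viewed, and the job is handed in when it is done.

```bash
mkdir -p pics
python3 - <<'E'
from bench import *
import cv2
o=get_obs();print(o['t'],o['tcp_pos'],o['eef_rot'],o['grip_width'])
for n in('scene','top'):
    im=grab_frame(n);cv2.imwrite(f'pics/{n}0.png',cv2.cvtColor(im,cv2.COLOR_RGB2BGR));print(n,camera_info(n))
E
```

```text
0.0 [ 0.23806598 -0.46773167  0.40407756] [[ 4.53591610e-01 -8.91209416e-01 -6.54480436e-04]
 [-8.91208499e-01 -4.53592083e-01  1.27795337e-03]
 [-1.43579122e-03  3.60960036e-06 -9.99998969e-01]] 0.08537590456278626
scene {'K': array([[472.19595411,   0.        , 270.16263078],
       [  0.        , 472.19595411, 203.35607292],
       [  0.        ,   0.        ,   1.        ]]), 'D': array([-0.16215841,  0.        ,  0.        ,  0.        ,  0.        ]), 'rvec': array([ 2.09350214,  0.97063559, -0.46677946]), 'tvec': array([-0.265434  , -0.23279016,  1.88952565])}
top {'K': array([[517.14295636,   0.        , 280.6384929 ],
       [  0.        , 517.14295636, 212.40826113],
       [  0.        ,   0.        ,   1.        ]]), 'D': array([0.02230423, 0.        , 0.        , 0.        , 0.        ]), 'rvec': array([ 2.19266883, -2.17700916,  0.08701557]), 'tvec': array([-0.0926054 ,  0.5025219 ,  1.31214206])}
```

View pics/scene0.png

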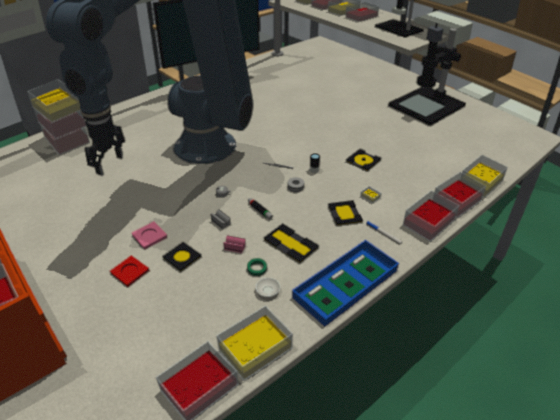

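View pics/top0.png

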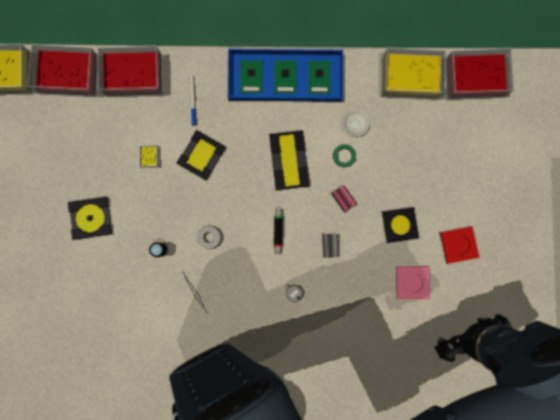

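Run:
```python
import cv2
im=cv2.imread('pics/top0.png')
cv2.imwrite('pics/top0b.png',cv2.resize(im[100:400,150:550],None,fx=2,fy=2,interpolation=cv2.INTER_CUBIC))
```

```text
(no output)
```

View pics/top0b.png

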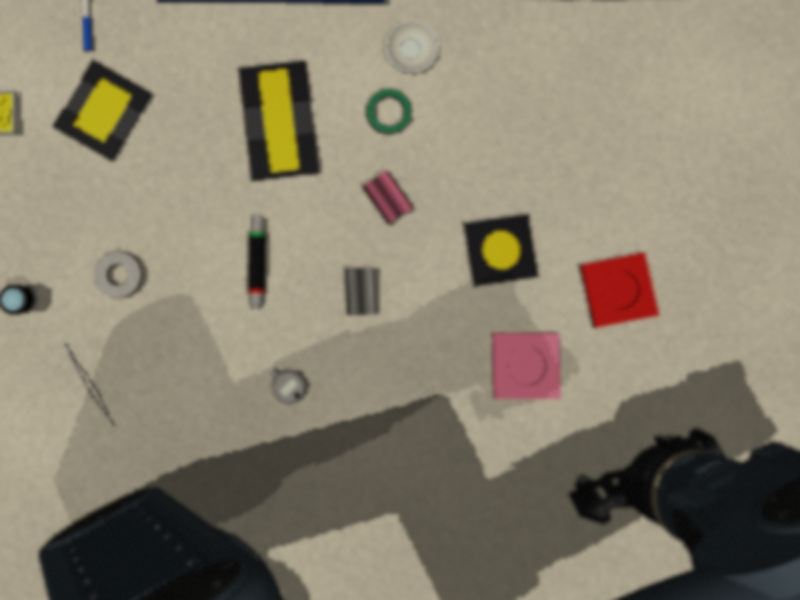

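The top view shows these, as full-picture pixels.
- **Ring gauge:** the steel ring at (209,237). Look-alikes are the green ring (344,155), the white roll (357,124) and the knob (295,292).
- **Plug gauge:** (279,231). Look-alike is the screwdriver (194,100).
- **V-block:** the grey one at (331,245). The pink one at (344,199) is a decoy.
- **Magnifier:** (158,250).
- **Nests:** ring (90,218), plug (289,160), V-block (201,155), magnifier in black/yellow (400,225). The red (460,245) and pink (413,282) ones are decoys, and (149,156) is a yellow bin.

Next I measure them.

```bash
cat > h.py <<'E'
import numpy as np, cv2
from bench import *
def ray(n,uv,z):
    c=camera_info(n);R=cv2.Rodrigues(c['rvec'])[0];t=c['tvec']
    p=cv2.undistortPoints(np.float64(uv).reshape(-1,1,2),c['K'],c['D']).reshape(-1,2)
    d=np.c_[p,np.ones(len(p))]@R; C=-R.T@t
    return (C+d*((z-C[2])/d[:,2])[:,None])[:,:2]
def proj(n,P):
    c=camera_info(n);return cv2.projectPoints(np.float64(P).reshape(-1,1,3),c['rvec'],c['tvec'],c['K'],c['D'])[0].reshape(-1,2)
E
cat > m.py <<'E'
from h import *
im=cv2.imread('pics/top0.png');S=4
big=cv2.resize(im,None,fx=S,fy=S,interpolation=cv2.INTER_CUBIC)
hsv=cv2.cvtColor(big,cv2.COLOR_BGR2HSV);H,Sa,V=[hsv[...,i].astype(int) for i in range(3)]
out=big.copy()
def blob(name,mask,c,r,z,fill=True):
    m=np.zeros(mask.shape,np.uint8);x,y=c;m[(y-r)*S:(y+r)*S,(x-r)*S:(x+r)*S]=mask[(y-r)*S:(y+r)*S,(x-r)*S:(x+r)*S]
    cs=cv2.findContours(m,cv2.RETR_EXTERNAL,cv2.CHAIN_APPROX_NONE)[0];k=max(cs,key=cv2.contourArea)
    cv2.drawContours(out,[k],-1,(255,0,255),1)
    w=ray('top',(k.reshape(-1,2)+.5)/S-.5,z)
    rect=cv2.minAreaRect((w*1000).astype(np.float32));(ec,er)=cv2.minEnclosingCircle((w*1000).astype(np.float32))
    print(name,'rect c',np.round(rect[0],1),'size',np.round(rect[1],1),'ang',round(rect[2],1),'circ',np.round(ec,1),round(er*2,1))
dark=V<75
yel=(Sa>150)&(abs(H-27)<8)&(V>90)
A=lambda m:(m*255).astype(np.uint8)
blob('ringnest',A(dark|yel),(90,218),30,.014)
blob('ringnest y',A(yel),(90,218),30,.006)
blob('plugnest',A(dark|yel),(289,160),38,.014)
blob('plugnest y',A(yel),(289,160),38,.006)
blob('vnest',A(dark|yel),(201,155),30,.014)
blob('vnest y',A(yel),(201,155),30,.006)
blob('magnest',A(dark|yel),(400,225),24,.014)
blob('magnest y',A(yel),(400,225),24,.006)
# grey pieces: distance from bench hue/sat
for p in[(209,226),(209,237),(225,260),(330,245),(338,245),(323,245),(158,250),(279,231),(279,212),(240,235),(310,245),(204,228)]:
    print(p,hsv[p[1]*S,p[0]*S])
grey=Sa<45
blob('ring',A(grey),(209,237),18,.024)
blob('vb',A(grey),(331,245),18,.030)
blob('plug',A(dark|(Sa<45)|((Sa>90))),(279,231),28,.012)
blob('plugblk',A(dark),(279,231),28,.020)
blob('maglens',A((H>75)&(H<115)&(V>80)),(158,250),14,.064)
blob('magblk',A((V<75)|((H>75)&(H<115))),(158,250),14,.064)
cv2.imwrite('pics/m1.png',out[115*S:285*S,60*S:250*S]);cv2.imwrite('pics/m2.png',out[115*S:285*S,240*S:430*S])
E
python3 m.py
```

```text
ringnest rect c [486.1 401. ] size [ 97.7 102.3] ang 8.8 circ [486.6 401. ] 137.2
ringnest y rect c [487.1 405.1] size [71.6 74.2] ang 46.4 circ [486.6 404.6] 74.5
plugnest rect c [ 641.2 -110.4] size [148.1  88.2] ang 7.2 circ [ 641.1 -110. ] 168.4
plugnest y rect c [ 642.5 -109.5] size [136.8  41.8] ang 7.2 circ [ 642.5 -110.2] 138.7
vnest rect c [652.5 118.9] size [ 90.2 100.8] ang 60.3 circ [652.3 119.2] 130.6
vnest y rect c [654.3 121. ] size [50.7 75.1] ang 60.3 circ [654.5 121.3] 85.0
magnest rect c [ 474.1 -397.2] size [81.6 83.2] ang 8.6 circ [ 474.3 -396.9] 112.4
magnest y rect c [ 474.9 -399.6] size [51.1 50.4] ang 32.7 circ [ 474.9 -399.2] 51.9
(209, 226) [ 20  33 140]
(209, 237) [ 21  45 170]
(225, 260) [ 22  46 145]
(330, 245) [18 24 54]
(338, 245) [21 39 84]
(323, 245) [21 43 96]
(158, 250) [ 92  50 168]
(279, 231) [ 0  0 15]
(279, 212) [ 19  26 136]
(240, 235) [ 21  47 170]
(310, 245) [ 21  46 173]
(204, 228) [ 21  28 145]
ring rect c [439.1  94.4] size [69.1 68. ] ang 55.4 circ [438.5  94.3] 75.1
vb rect c [ 419.8 -214.6] size [68.7 56.5] ang 2.1 circ [ 419.9 -211.6] 77.5
plug rect c [455.3 -81.9] size [28.5 80.2] ang 89.9 circ [455.3 -82.3] 81.8
plugblk rect c [457.  -83.5] size [22.6 70.6] ang 89.7 circ [457.  -86.1] 71.6
maglens rect c [406.  219.4] size [28.3 29. ] ang 0.4 circ [406.2 219.3] 29.5
magblk rect c [406.4 211.1] size [33.8 45.6] ang 0.4 circ [406.9 211. ] 46.1
```

View pics/m1.png

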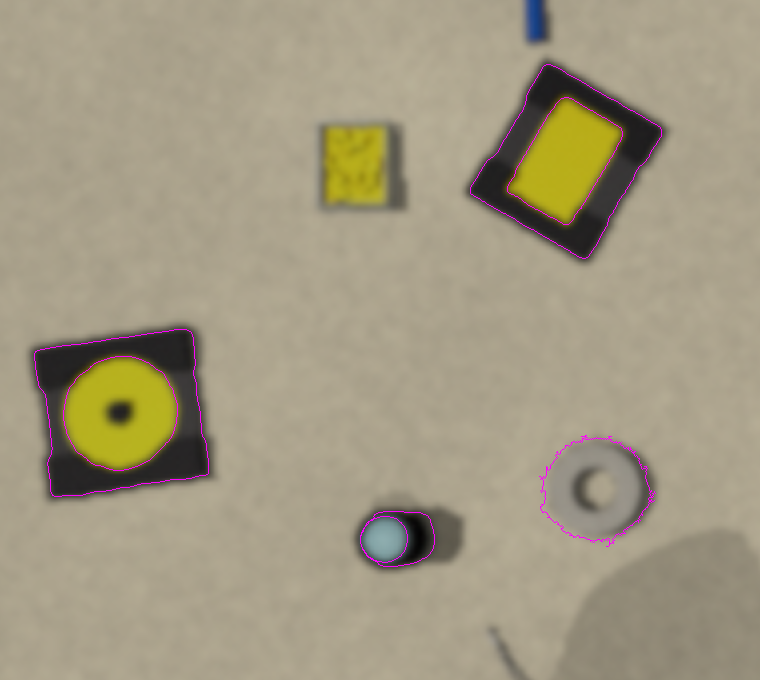

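View pics/m2.png

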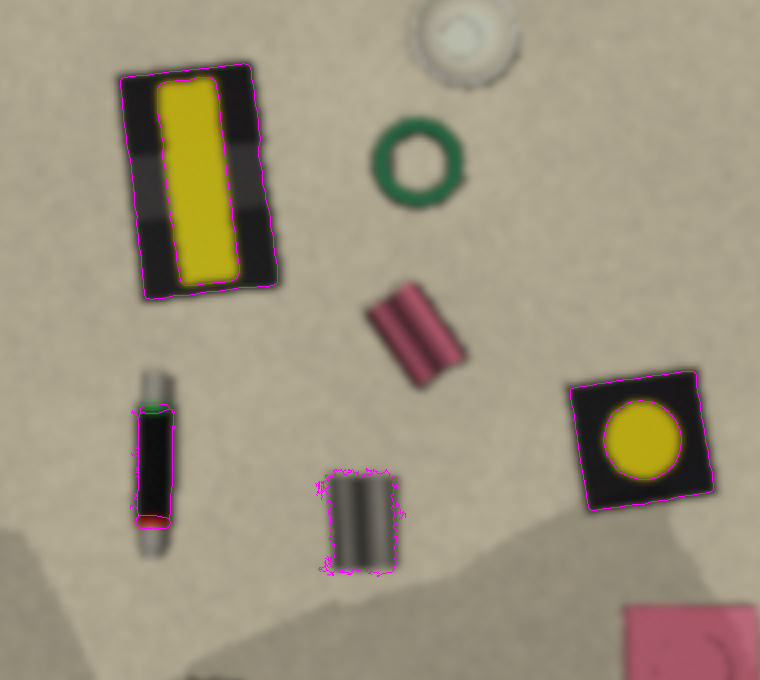

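```bash
cat > m2.py <<'E'
exec(open('m.py').read().split("dark=V")[0])
A=lambda m:(m*255).astype(np.uint8)
c=camera_info('top');R=cv2.Rodrigues(c['rvec'])[0];print('cam',-R.T@c['tvec'])
B=cv2.GaussianBlur(big,(9,9),0).astype(float).max(2)
blob('ring',A(B<157),(209,237),18,.024)
blob('vb',A(B<143),(331,245),16,.030)
blob('plug',A(B<153),(279,231),28,.012)
print('endpoints plug z.012', ray('top',[(279,208),(278.3,254)],.012))
cv2.imwrite('pics/m3.png',out[200*S:270*S,190*S:350*S])
E
python3 m2.py
```

```text
cam [ 0.40268835 -0.08393365  1.34670637]
ring rect c [439.6  89.8] size [69.6 64.4] ang 64.2 circ [438.5  89.7] 70.9
vb rect c [ 420. -216.] size [63.4 48.3] ang 0.4 circ [ 421.  -215.9] 73.7
plug rect c [456.8 -83.9] size [ 33.4 122.7] ang 89.1 circ [456.8 -83.2] 123.0
endpoints plug z.012 [[ 0.51513508 -0.08470497]
 [ 0.39638503 -0.08376499]]
```

View pics/m3.png

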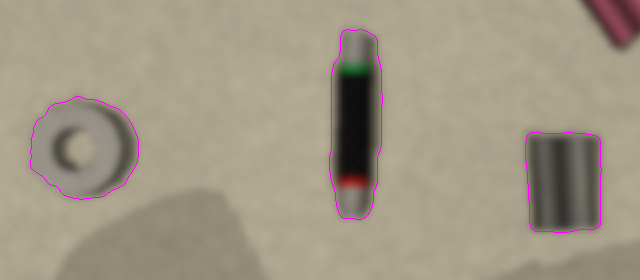

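Run:
```python
from h import *
im=cv2.imread('pics/scene0.png')
pts={'ring':(439,94.5,24),'plug':(457,-83,12),'vb':(422,-212,30),'magtop':(406,219,64),'magbot':(406,219,0),'rn':(486.5,403.3,6),'pn':(642,-109.5,6),'vn':(653.5,120,6),'mn':(474.6,-398.3,6)}
p=proj('scene',np.array(list(pts.values()))/1000)
b=cv2.resize(im[130:290,150:400],None,fx=3,fy=3,interpolation=cv2.INTER_CUBIC)
for q in p: cv2.drawMarker(b,tuple(int(v) for v in ((q-[150,130]+.5)*3)),(255,0,255),cv2.MARKER_CROSS,12,1)
cv2.imwrite('pics/s1.png',b);print(dict(zip(pts,p.round(1).tolist())))
```

```text
{'ring': [295.5, 181.3], 'plug': [259.6, 207.6], 'vb': [221.5, 214.8], 'magtop': [314.8, 155.0], 'magbot': [314.0, 169.3], 'rn': [363.1, 159.2], 'pn': [290.8, 242.2], 'vn': [344.6, 212.3], 'mn': [181.9, 256.0]}
```

View pics/s1.png

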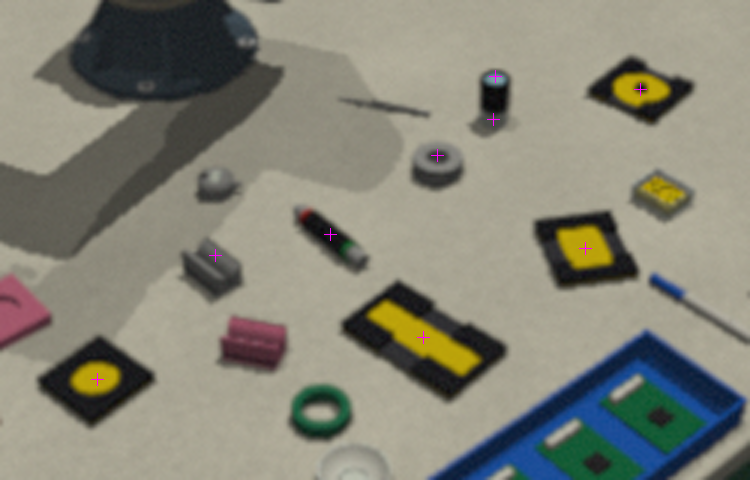

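The measurements agree between the two views, and each choice was checked in the close crops. I'll turn the jaws to lie along world y, so that tx=Δy, ty=Δx and tz=−Δz.

```bash
python3 - <<'E'
from h import *
print(ray('top',[(331.1,245.5)],.03),ray('top',[(209.1,236.9)],.024))
E
python3 -m pendant '0 0 0 -7 0.085; 0 0 0 -14 0.085; 0 0 0 -21 0.085; 0 0 0 -28 0.085; 0 0 0 -35 0.085; 0 0 0 -42 0.085; 0 0 0 -49 0.085; 0 0 0 -56 0.085' 60
python3 -c "
from bench import *
print(get_obs()['joint_positions'])"
```

```text
[[ 0.418956   -0.21779249]] [[0.43876086 0.09322321]]
t: 0.77
tcp_pos: [0.2381, -0.4678, 0.4043]
eef_rot: [[0.993, -0.116, -0.0], [-0.116, -0.993, 0.001], [-0.001, -0.001, -1.0]]
contact_force: [-0.8, 0.6, 0.4]
grip_width: 0.0852
[-6.30245803e+01  1.36686567e+01 -8.01057109e-01  7.55844604e+01
 -8.93532993e-04  3.36533035e+01]
```

```bash
python3 -m pendant '0 0 0 -7 0.085; 0 0 0 -14 0.085; 0 0 0 -21 0.085; 0 0 0 -28 0.085; 0 0 0 -35 0.085; 0 0 0 -42 0.085; 0 0 0 -49 0.085; 0 0 0 -56 0.085'
python3 -m pendant '0 0 0 -7 0.085; 0 0 0 -14 0.085; 0 0 0 -21 0.085; 0 0 0 -28 0.085; 0 0 0 -35 0.085; 0 0 0 -40.7 0.085; 0 0 0 -40.7 0.085'
```

```text
t: 1.43
tcp_pos: [0.2381, -0.4678, 0.4043]
eef_rot: [[0.652, 0.758, -0.0], [0.758, -0.652, 0.001], [0.0, -0.001, -1.0]]
contact_force: [-0.0, 0.8, 0.2]
grip_width: 0.0849
t: 2.02
tcp_pos: [0.2381, -0.4678, 0.4043]
eef_rot: [[0.001, 1.0, -0.0], [1.0, -0.001, 0.001], [0.001, -0.0, -1.0]]
contact_force: [0.3, -0.8, 0.7]
grip_width: 0.0847
```

```bash
python3 -m pendant '0.030 0.022 0.015 0 0.085; 0.062 0.045 0.030 0 0.085; 0.094 0.068 0.046 0 0.085; 0.126 0.091 0.062 0 0.085; 0.158 0.114 0.078 0 0.085; 0.190 0.137 0.094 0 0.085; 0.222 0.160 0.110 0 0.085; 0.252 0.182 0.125 0 0.085'
python3 -m pendant '0 0 0.03 0 0.085; 0 0 0.03 0 0.07; 0 0 0.03 0 0.06'
python3 - <<'E'
from h import *
o=get_obs();print(o['tcp_pos'],o['grip_width'])
for n in('scene','top'): cv2.imwrite(f'pics/{n}1.png',cv2.cvtColor(grab_frame(n),cv2.COLOR_RGB2BGR))
a=cv2.imread('pics/scene1.png')[150:270,150:310];b=cv2.imread('pics/top1.png')[185:305,270:430]
cv2.imwrite('pics/c1.png',np.hstack([cv2.resize(a,(480,360)),cv2.resize(b,(480,360))])[:, :800])
E
```

```text
t: 2.68
tcp_pos: [0.4203, -0.2176, 0.2802]
eef_rot: [[0.01, 1.0, 0.0], [1.0, -0.01, -0.0], [-0.0, 0.0, -1.0]]
contact_force: [0.5, -0.5, -0.6]
grip_width: 0.0853
t: 2.93
tcp_pos: [0.4192, -0.2187, 0.2502]
eef_rot: [[0.007, 1.0, -0.003], [1.0, -0.007, 0.002], [0.002, -0.003, -1.0]]
contact_force: [-0.3, -0.7, 0.5]
grip_width: 0.0636
[ 0.4191836  -0.21872632  0.25015161] 0.0636129826836084
```

View pics/c1.png

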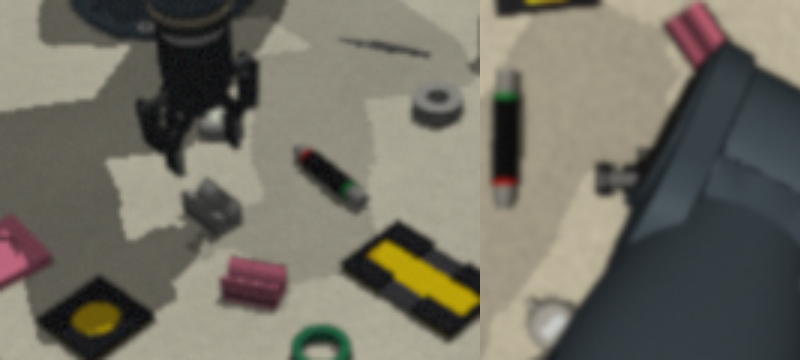

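```bash
python3 -m pendant '0.002 0 0.025 0 0.062; 0.002 0 0.05 0 0.062; 0.002 0 0.065 0 0.062; 0.002 0 0.073 0 0.062; 0.002 0 0.073 0 0.062'
python3 -m pendant '0.002 0 0 0 0.03; 0.002 0 0 0 0.02; 0.002 0 0 0 0.02; 0.002 0 0 0 0.02; 0.002 0 0 0 0.02; 0.002 0 0 0 0.02' 60
```

```text
t: 3.45
tcp_pos: [0.4192, -0.2182, 0.1777]
eef_rot: [[0.008, 1.0, -0.001], [1.0, -0.008, 0.0], [0.0, -0.001, -1.0]]
contact_force: [-0.3, -0.8, -0.3]
grip_width: 0.0623
t: 3.95
tcp_pos: [0.4202, -0.2159, 0.1796]
eef_rot: [[0.006, 1.0, 0.002], [1.0, -0.006, -0.002], [-0.002, 0.002, -1.0]]
contact_force: [-2.5, -1.2, 7.3]
grip_width: 0.0353
```

```bash
python3 -m pendant '0 0 -0.004 0 0.02; 0 0 -0.01 0 0.02; 0 0 -0.02 0 0.02; 0 0 -0.04 0 0.02;0 0 -0.07 0 0.02;0 0 -0.1 0 0.02;0 0 -0.1 0 0.02'
python3 - <<'E'
from h import *
o=get_obs();print(o['tcp_pos'],o['grip_width'],o['contact_force'])
for n in('scene','top'): cv2.imwrite(f'pics/{n}2.png',cv2.cvtColor(grab_frame(n),cv2.COLOR_RGB2BGR))
a=cv2.imread('pics/scene2.png')[110:230,150:310];b=cv2.imread('pics/top2.png')[185:305,270:430]
cv2.imwrite('pics/c2.png',cv2.resize(a,(800,600)))
E
```

```text
t: 4.53
tcp_pos: [0.4212, -0.216, 0.2835]
eef_rot: [[0.006, 1.0, 0.007], [1.0, -0.006, -0.003], [-0.003, 0.007, -1.0]]
contact_force: [0.4, -1.0, -2.5]
grip_width: 0.0354
[ 0.42115749 -0.2159642   0.28350858] 0.03539055336135209 [ 0.41751011 -0.95531457 -2.53230031]
```

View pics/c2.png

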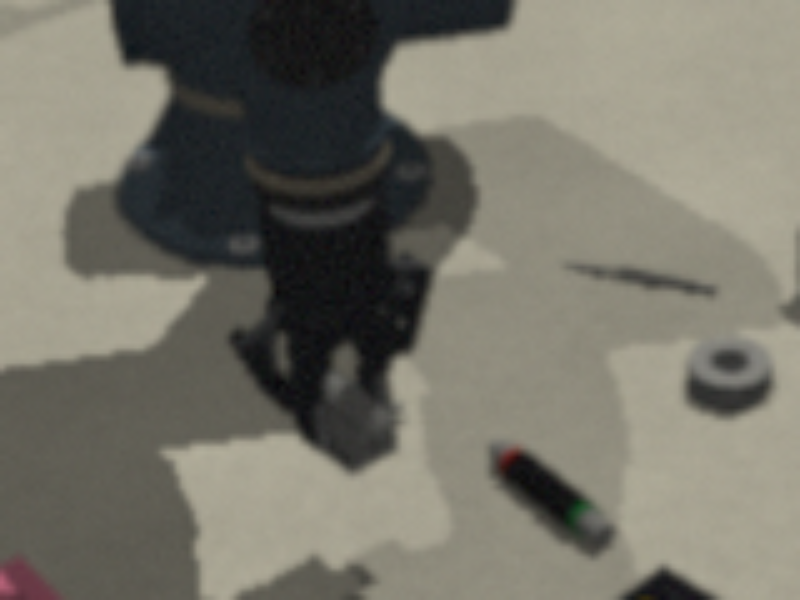

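```bash
python3 -m pendant '0.025 0.018 0 0 0.02; 0.058 0.040 0 0 0.02; 0.091 0.063 0 0 0.02; 0.124 0.086 0 0 0.02; 0.157 0.109 0 0 0.02; 0.190 0.132 0 0 0.02; 0.223 0.155 0 0 0.02; 0.256 0.178 0 0 0.02'
python3 -m pendant '0.03 0.02 0 7 0.02; 0.055 0.037 0 14 0.02; 0.07 0.047 0 21 0.02; 0.078 0.053 0 28 0.02; 0.08 0.054 0 29.4 0.02; 0.08 0.054 0 29.4 0.02; 0.08 0.054 0 29.4 0.02'
```

```text
t: 5.3
tcp_pos: [0.5994, 0.0416, 0.2761]
eef_rot: [[0.005, 1.0, -0.003], [1.0, -0.006, -0.0], [-0.0, -0.003, -1.0]]
contact_force: [0.7, -0.1, -3.1]
grip_width: 0.035
t: 5.88
tcp_pos: [0.6531, 0.1194, 0.2761]
eef_rot: [[0.494, 0.869, -0.003], [0.869, -0.494, -0.001], [-0.002, -0.002, -1.0]]
contact_force: [-0.0, -0.1, -4.4]
grip_width: 0.0351
```

```bash
python3 -m pendant '0.001 0 0.03 0 0.02; 0.001 0 0.055 0 0.02; 0.001 0 0.07 0 0.02; 0.001 0 0.077 0 0.02; 0.001 0 0.077 0 0.02'
cat > look.py <<'E'
import sys
from h import *
i,x,y,z=sys.argv[1],*map(float,sys.argv[2:5])
ts=[]
for n in('scene','top'):
    f=cv2.cvtColor(grab_frame(n),cv2.COLOR_RGB2BGR);cv2.imwrite(f'pics/{n}{i}.png',f)
    u,v=proj(n,[[x,y,z]])[0].astype(int);u=np.clip(u,40,519);v=np.clip(v,50,369)
    ts.append(cv2.resize(f[v-50:v+50,u-40:u+40],(400,500),interpolation=cv2.INTER_CUBIC))
cv2.imwrite(f'pics/c{i}.png',np.hstack(ts))
E
python3 look.py 3 .654 .120 .02
```

```text
t: 6.3
tcp_pos: [0.6531, 0.1196, 0.1988]
eef_rot: [[0.496, 0.869, -0.004], [0.869, -0.496, -0.001], [-0.003, -0.003, -1.0]]
contact_force: [0.0, 0.8, -2.7]
grip_width: 0.0349
```

View pics/c3.png

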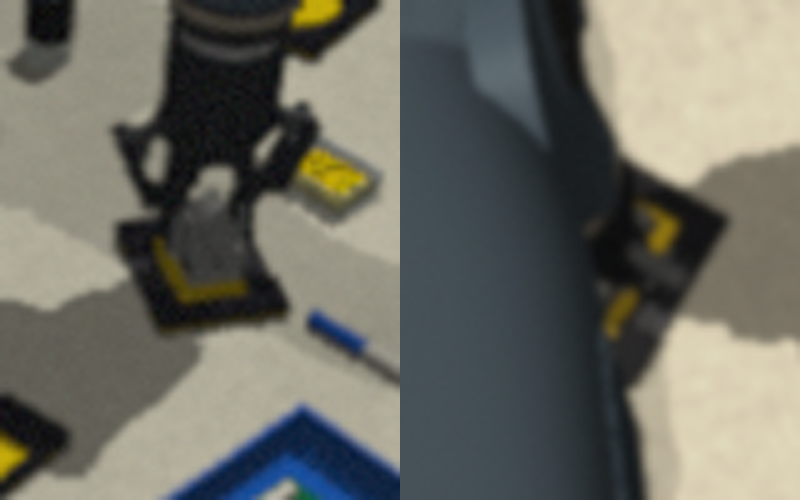

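The block hangs over its slot, with an even yellow rim visible. I'm lowering it in small steps.

```bash
python3 -m pendant '0 0 0.004 0 0.02; 0 0 0.008 0 0.02; 0 0 0.010 0 0.02; 0 0 0.010 0 0.02'
python3 -m pendant '0 0 0.0015 0 0.02; 0 0 0.0015 0 0.02'
python3 -m pendant '0 0 0.0015 0 0.02; 0 0 0.0015 0 0.02'
```

```text
t: 6.73
tcp_pos: [0.654, 0.1202, 0.1908]
eef_rot: [[0.496, 0.868, -0.0], [0.868, -0.496, 0.0], [-0.0, -0.0, -1.0]]
contact_force: [0.8, 0.6, -4.4]
grip_width: 0.0351
t: 6.9
tcp_pos: [0.6541, 0.1203, 0.1894]
eef_rot: [[0.496, 0.868, -0.0], [0.868, -0.496, 0.0], [0.0, -0.0, -1.0]]
contact_force: [-0.3, 0.5, -4.1]
grip_width: 0.0349
t: 7.07
tcp_pos: [0.6541, 0.1202, 0.1878]
eef_rot: [[0.496, 0.868, -0.0], [0.868, -0.496, 0.0], [-0.0, -0.0, -1.0]]
contact_force: [-0.1, -0.3, -3.9]
grip_width: 0.0349
```

```bash
python3 -m pendant '0 0 0.0015 0 0.02; 0 0 0.0015 0 0.02'
python3 -m pendant '0 0 0.001 0 0.02; 0 0 0.001 0 0.02'
python3 -m pendant '0 0 0.001 0 0.02; 0 0 0.001 0 0.02'
python3 -m pendant '0 0 0.001 0 0.02; 0 0 0.001 0 0.02'|grep -E "cont|tcp"
```

```text
t: 7.23
tcp_pos: [0.6541, 0.1202, 0.1862]
eef_rot: [[0.496, 0.868, -0.0], [0.868, -0.496, 0.0], [-0.0, -0.0, -1.0]]
contact_force: [-0.4, 0.4, -3.3]
grip_width: 0.0356
t: 7.4
tcp_pos: [0.6541, 0.1203, 0.1857]
eef_rot: [[0.496, 0.868, 0.0], [0.868, -0.496, 0.0], [0.0, 0.0, -1.0]]
contact_force: [-2.1, 0.1, 1.2]
grip_width: 0.0357
t: 7.57
tcp_pos: [0.6541, 0.1203, 0.1857]
eef_rot: [[0.496, 0.868, 0.001], [0.868, -0.496, 0.0], [0.001, 0.0, -1.0]]
contact_force: [-3.9, -1.2, 9.2]
grip_width: 0.035
tcp_pos: [0.654, 0.1203, 0.1857]
contact_force: [-7.2, -1.5, 17.1]
```

```bash
python3 -m pendant '0 0 -0.001 0 0.035; 0 0 -0.002 0 0.045; 0 0 -0.002 0 0.055; 0 0 -0.002 0 0.06;0 0 -0.002 0 0.06'
python3 -m pendant '0 0 -0.01 0 0.06; 0 0 -0.035 0 0.06; 0 0 -0.07 0 0.06; 0 0 -0.085 0 0.06'
python3 -c "
from bench import *
print(get_obs()['tcp_pos'])"
```

```text
t: 8.15
tcp_pos: [0.6543, 0.1202, 0.1853]
eef_rot: [[0.496, 0.868, 0.0], [0.868, -0.496, 0.0], [0.0, 0.0, -1.0]]
contact_force: [-0.4, 0.3, 0.4]
grip_width: 0.0601
t: 8.48
tcp_pos: [0.6549, 0.1203, 0.2748]
eef_rot: [[0.496, 0.868, 0.004], [0.868, -0.496, 0.001], [0.003, 0.003, -1.0]]
contact_force: [1.5, -0.1, 1.3]
grip_width: 0.0598
[0.65487324 0.12034516 0.27483617]
```

```bash
python3 -m pendant '-0.02 -0.026 0 -6 0.085; -0.042 -0.056 0 -12 0.085; -0.064 -0.086 0 -18 0.085; -0.086 -0.115 0 -24 0.085; -0.108 -0.144 0 -29.7 0.085; -0.125 -0.167 0 -29.7 0.085; -0.1305 -0.174 0 -29.7 0.085; -0.1305 -0.174 0 -29.7 0.085'
python3 look.py 4 .439 .0935 .024;python3 look.py 4b .654 .12 .024
```

```text
t: 9.15
tcp_pos: [0.4364, 0.0929, 0.2713]
eef_rot: [[0.001, 1.0, 0.0], [1.0, -0.001, 0.0], [0.0, 0.0, -1.0]]
contact_force: [-0.2, 0.2, 0.6]
grip_width: 0.0852
```

View pics/c4.png

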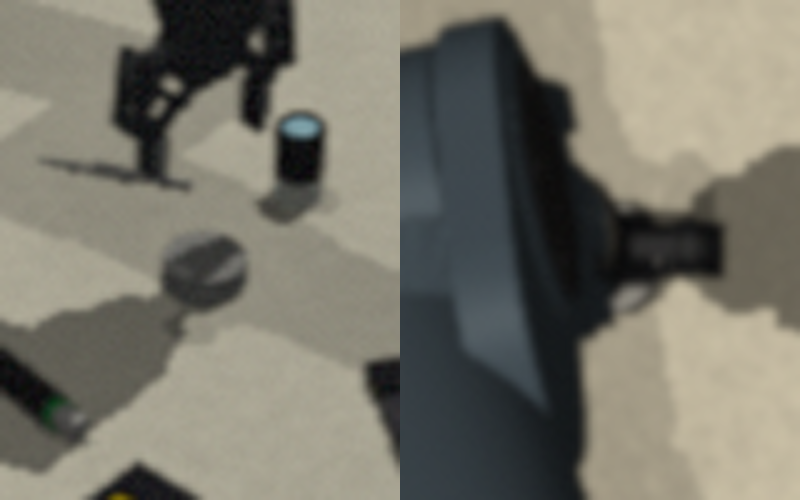

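View pics/c4b.png

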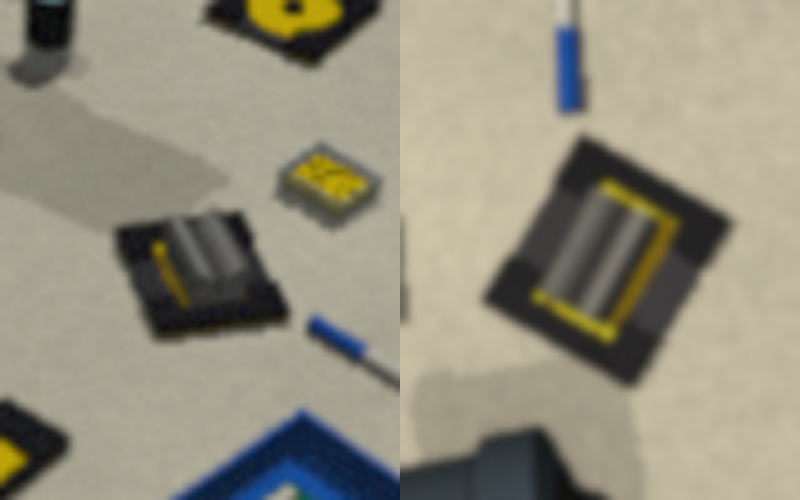

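The V-block sits home: its end strips in the top view are equal. The magnifier is clear of the fingers. Next is the ring.

```bash
python3 -m pendant '0.0005 0.0025 0.03 0 0.085; 0.0005 0.0025 0.06 0 0.085; 0.0005 0.0025 0.08 0 0.085; 0.0005 0.0025 0.092 0 0.085; 0.0005 0.0025 0.0965 0 0.085; 0.0005 0.0025 0.0965 0 0.085'
python3 -m pendant '0 0 0 0 0.065; 0 0 0 0 0.05; 0 0 0 0 0.045; 0 0 0 0 0.045; 0 0 0 0 0.045; 0 0 0 0 0.045' 60
```

```text
t: 9.85
tcp_pos: [0.4414, 0.0937, 0.1728]
eef_rot: [[0.001, 1.0, -0.002], [1.0, -0.001, -0.0], [-0.0, -0.002, -1.0]]
contact_force: [0.2, 0.8, -0.8]
grip_width: 0.0848
t: 10.35
tcp_pos: [0.4415, 0.0937, 0.1755]
eef_rot: [[0.0, 1.0, 0.003], [1.0, -0.0, 0.0], [0.0, 0.003, -1.0]]
contact_force: [-0.9, -1.3, 9.4]
grip_width: 0.0584
```

```bash
python3 -m pendant '0 0 -0.005 0 0.045; 0 0 -0.015 0 0.045; 0 0 -0.03 0 0.045; 0 0 -0.05 0 0.045; 0 0 -0.08 0 0.045; 0 0 -0.1 0 0.045; 0 0 -0.1 0 0.045; 0 0 -0.1 0 0.045'
python3 look.py 5 .439 .0935 .124
```

```text
t: 11.02
tcp_pos: [0.4411, 0.0937, 0.275]
eef_rot: [[0.0, 1.0, 0.003], [1.0, -0.0, 0.001], [0.001, 0.003, -1.0]]
contact_force: [-0.9, 0.0, -4.5]
grip_width: 0.0585
```

View pics/c5.png

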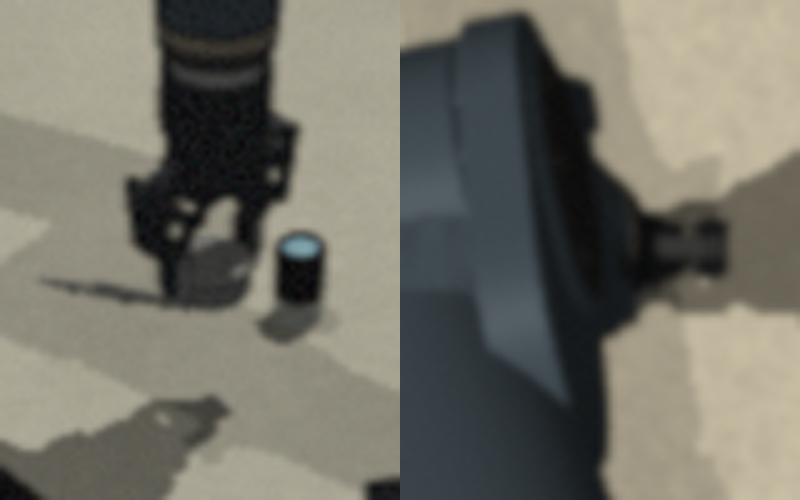

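```bash
python3 -m pendant '0.025 0.004 0 0 0.045; 0.06 0.010 0 0 0.045; 0.1 0.016 0 0 0.045; 0.14 0.022 0 -2 0.045; 0.18 0.028 0 -4 0.045; 0.22 0.034 0 -6 0.045; 0.26 0.040 0 -7 0.045; 0.29 0.045 0 -7 0.045'
python3 -m pendant '0.012 0 0 0 0.045; 0.019 0.001 0 0 0.045; 0.019 0.001 0 0 0.045; 0.019 0.001 0 0 0.045'
python3 look.py 6 .4865 .403 .07
```

```text
t: 11.78
tcp_pos: [0.4856, 0.3865, 0.2717]
eef_rot: [[-0.124, 0.992, -0.002], [0.992, 0.124, -0.001], [-0.001, -0.002, -1.0]]
contact_force: [1.6, -0.2, -3.8]
grip_width: 0.0584
t: 12.12
tcp_pos: [0.4843, 0.4017, 0.2728]
eef_rot: [[-0.121, 0.993, -0.002], [0.993, 0.121, -0.002], [-0.002, -0.002, -1.0]]
contact_force: [-0.3, 0.4, -4.5]
grip_width: 0.0583
```

View pics/c6.png

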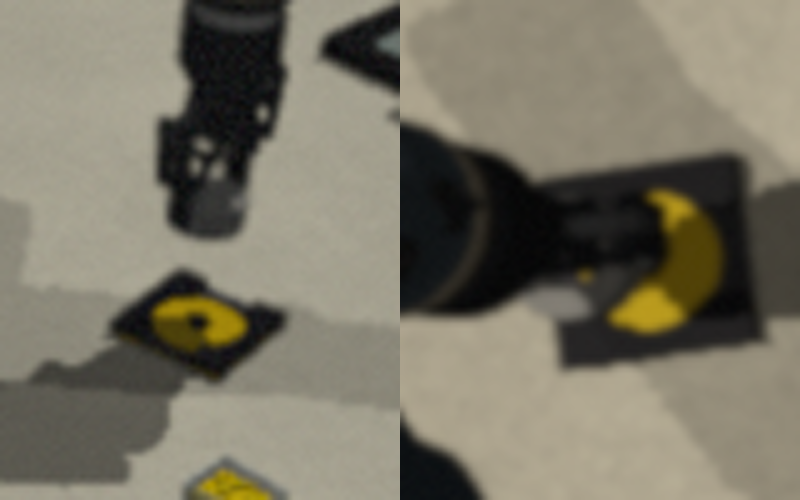

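```bash
python3 -m pendant '0.001 0.004 0.02 0 0.045; 0.001 0.004 0.045 0 0.045; 0.001 0.004 0.062 0 0.045; 0.001 0.004 0.07 0 0.045; 0.001 0.004 0.073 0 0.045; 0.001 0.004 0.073 0 0.045;  0.001 0.004 0.073 0 0.045'
python3 look.py 7 .4865 .403 .03
```

```text
t: 12.8
tcp_pos: [0.489, 0.404, 0.2021]
eef_rot: [[-0.121, 0.993, 0.001], [0.993, 0.121, 0.001], [0.001, 0.001, -1.0]]
contact_force: [-1.2, 0.9, -2.9]
grip_width: 0.0583
```

View pics/c7.png

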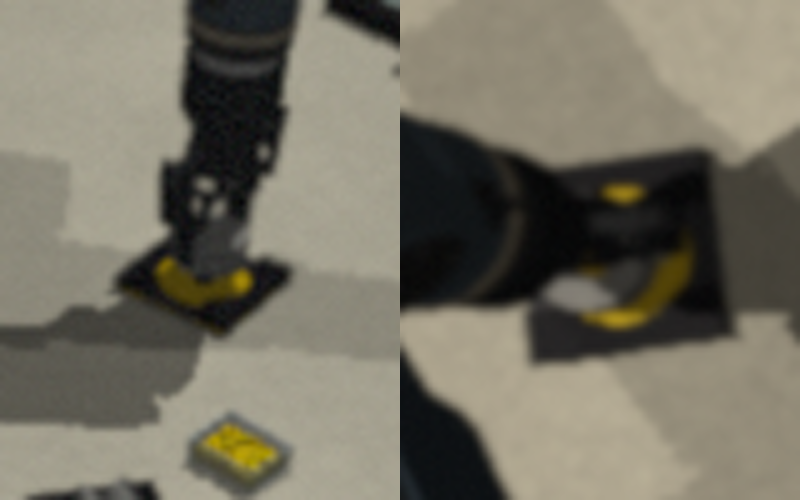

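```bash
python3 -m pendant '-0.0005 -0.001 0.006 0 0.045; -0.0005 -0.001 0.012 0 0.045; -0.0005 -0.001 0.016 0 0.045; -0.0005 -0.001 0.016 0 0.045'|grep -E "cont|tcp"
python3 -m pendant '0 0 0.0015 0 0.045; 0 0 0.0015 0 0.045'|grep -E "cont|tcp"
python3 -m pendant '0 0 0.001 0 0.045; 0 0 0.001 0 0.045'|grep -E "cont|tcp"
python3 -m pendant '0 0 0.001 0 0.045; 0 0 0.001 0 0.045'|grep -E "cont|tcp"
```

```text
tcp_pos: [0.4871, 0.4032, 0.1837]
contact_force: [-0.0, 0.8, -3.9]
tcp_pos: [0.4875, 0.4035, 0.1831]
contact_force: [0.0, -1.7, -3.8]
tcp_pos: [0.4876, 0.4035, 0.1824]
contact_force: [0.4, -0.8, -4.2]
tcp_pos: [0.4877, 0.4036, 0.1817]
contact_force: [0.3, -0.0, -2.6]
```

```bash
python3 -m pendant '0 0 0.001 0 0.045; 0 0 0.001 0 0.045'|grep -E "cont|tcp"
python3 -m pendant '0 0 0.001 0 0.045; 0 0 0.001 0 0.045'|grep -E "cont|tcp"
```

```text
tcp_pos: [0.4876, 0.4035, 0.1816]
contact_force: [-2.7, -2.0, 6.0]
tcp_pos: [0.4875, 0.4035, 0.1816]
contact_force: [-5.7, -3.7, 14.7]
```

Seated at 0.1816, as predicted. Releasing.

```bash
python3 -m pendant '0 0 -0.001 0 0.060; 0 0 -0.002 0 0.07; 0 0 -0.002 0 0.08; 0 0 -0.002 0 0.085;0 0 -0.002 0 0.085'|grep -E "cont|tcp|wid"
python3 -m pendant '0 0 -0.01 0 0.085; 0 0 -0.035 0 0.085; 0 0 -0.07 0 0.085; 0 0 -0.09 0 0.085; 0 0 -0.1 0 0.085; 0 0 -0.1 0 0.085'
```

```text
tcp_pos: [0.4877, 0.4036, 0.1815]
contact_force: [0.4, -0.8, -0.4]
grip_width: 0.0851
t: 14.98
tcp_pos: [0.4881, 0.404, 0.2844]
eef_rot: [[-0.121, 0.993, 0.003], [0.993, 0.121, 0.003], [0.003, 0.004, -1.0]]
contact_force: [1.0, 0.4, 0.3]
grip_width: 0.085
```

```bash
python3 -m pendant '-0.025 -0.015 0 2 0.085; -0.058 -0.035 0 4 0.085; -0.09 -0.054 0 6 0.085; -0.125 -0.075 0 7 0.085; -0.155 -0.093 0 7 0.07; -0.17 -0.102 0 7 0.07; -0.1735 -0.1037 0 7 0.07; -0.1735 -0.1037 0 7 0.07'
python3 look.py 8 .406 .219 .06; python3 look.py 8b .486 .403 .03
```

```text
t: 15.65
tcp_pos: [0.4052, 0.2177, 0.2808]
eef_rot: [[0.002, 1.0, -0.001], [1.0, -0.002, -0.0], [-0.0, -0.001, -1.0]]
contact_force: [1.3, 0.1, -0.5]
grip_width: 0.0701
```

View pics/c8.png

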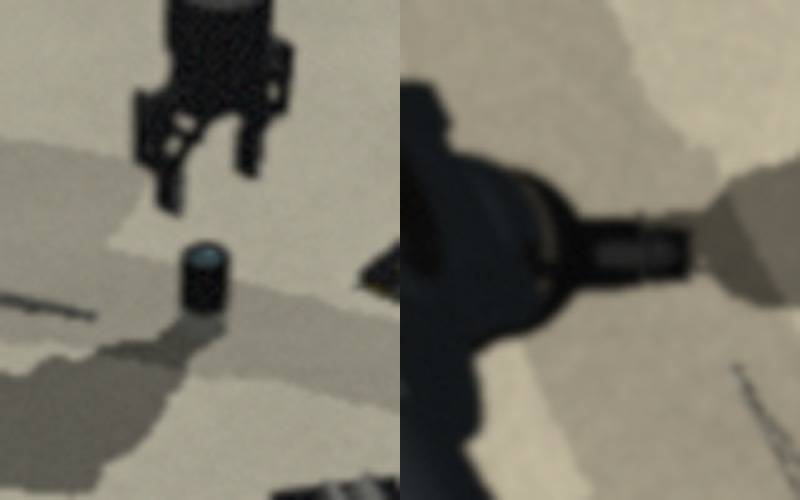

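View pics/c8b.png

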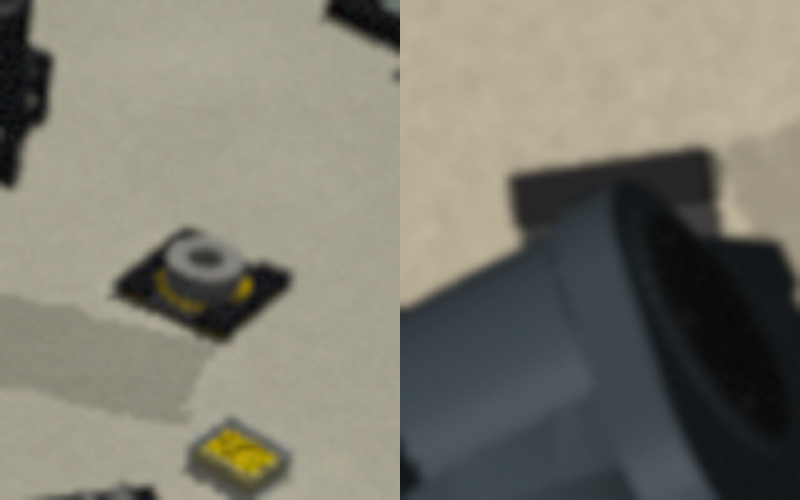

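```bash
python3 -m pendant '0.001 0.001 0.02 0 0.07; 0.001 0.001 0.045 0 0.07; 0.001 0.001 0.065 0 0.07; 0.001 0.001 0.075 0 0.07; 0.001 0.001 0.078 0 0.07; 0.001 0.001 0.078 0 0.07'
python3 -m pendant '0 0 0 0 0.05; 0 0 0 0 0.04; 0 0 0 0 0.032; 0 0 0 0 0.025; 0 0 0 0 0.02; 0 0 0 0 0.02' 40
```

```text
t: 16.35
tcp_pos: [0.4068, 0.2203, 0.2025]
eef_rot: [[-0.0, 1.0, -0.002], [1.0, 0.0, -0.001], [-0.001, -0.002, -1.0]]
contact_force: [-0.2, -0.1, -0.0]
grip_width: 0.0698
t: 16.85
tcp_pos: [0.4071, 0.2199, 0.2044]
eef_rot: [[0.001, 1.0, 0.002], [1.0, -0.001, 0.001], [0.001, 0.002, -1.0]]
contact_force: [-1.1, 0.4, 6.1]
grip_width: 0.037
```

```bash
python3 -m pendant '0 0 -0.004 0 0.02; 0 0 -0.014 0 0.02; 0 0 -0.03 0 0.02; 0 0 -0.05 0 0.02; 0 0 -0.07 0 0.02; 0 0 -0.08 0 0.02; 0 0 -0.08 0 0.02' | grep -E "tcp|wid"
python3 look.py 9 .406 .219 .1
```

```text
tcp_pos: [0.4073, 0.22, 0.2859]
grip_width: 0.0369
```

View pics/c9.png

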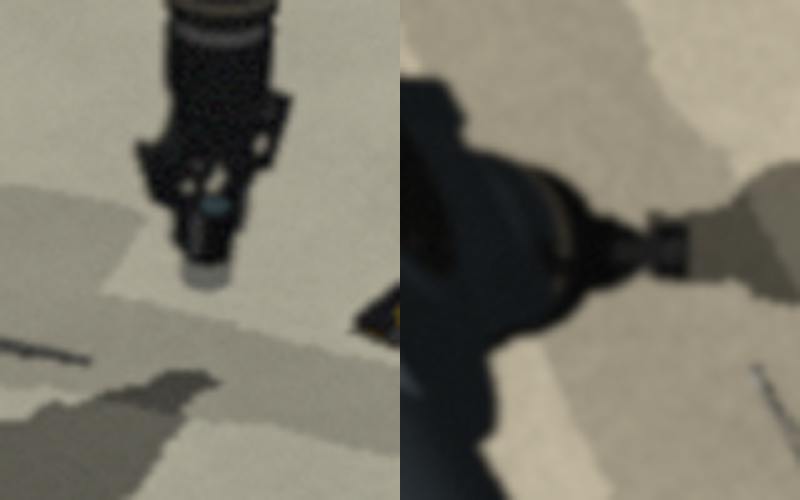

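The magnifier is held upright between the fingers. Carrying it across.

```bash
python3 -m pendant '-0.02 0.003 0 0 0.02; -0.055 0.006 0 0 0.02; -0.093 0.01 0 0 0.02; -0.132 0.014 0 0 0.02; -0.171 0.018 0 0 0.02; -0.21 0.022 0 0 0.02; -0.25 0.027 0 0 0.02; -0.29 0.032 0 0 0.02' | grep -E "tcp|wid"
python3 -m pendant '-0.04 0.004 0 0 0.02; -0.08 0.009 0 0 0.02; -0.12 0.014 0 0 0.02; -0.16 0.019 0 0 0.02; -0.2 0.024 0 0 0.02; -0.24 0.029 0 0 0.02; -0.275 0.033 0 0 0.02; -0.3 0.035 0 0 0.02' | grep -E "tcp|wid|rot"
python3 -m pendant '-0.015 0.001 0 0 0.02; -0.022 0.001 0 0 0.02; -0.022 0.001 0 0 0.02; -0.022 0.001 0 0 0.02' | grep -E "tcp|wid|rot"
```

```text
tcp_pos: [0.4379, -0.0722, 0.2824]
grip_width: 0.0369
tcp_pos: [0.4731, -0.3734, 0.2817]
eef_rot: [[0.002, 1.0, -0.001], [1.0, -0.002, 0.001], [0.001, -0.001, -1.0]]
grip_width: 0.0368
tcp_pos: [0.4741, -0.3917, 0.2824]
eef_rot: [[0.001, 1.0, -0.002], [1.0, -0.001, 0.002], [0.002, -0.002, -1.0]]
grip_width: 0.0369
```

```bash
python3 -m pendant '-0.007 0.001 0.015 0 0.02; -0.007 0.001 0.035 0 0.02; -0.007 0.001 0.048 0 0.02; -0.007 0.001 0.053 0 0.02; -0.007 0.001 0.055 0 0.02; -0.007 0.001 0.055 0 0.02; -0.007 0.001 0.055 0 0.02' | grep -E "tcp|wid|rot"
python3 look.py 10 .4747 -.3985 .03
```

```text
tcp_pos: [0.4758, -0.399, 0.2293]
eef_rot: [[-0.0, 1.0, 0.001], [1.0, 0.0, -0.001], [-0.001, 0.001, -1.0]]
grip_width: 0.037
```

View pics/c10.png

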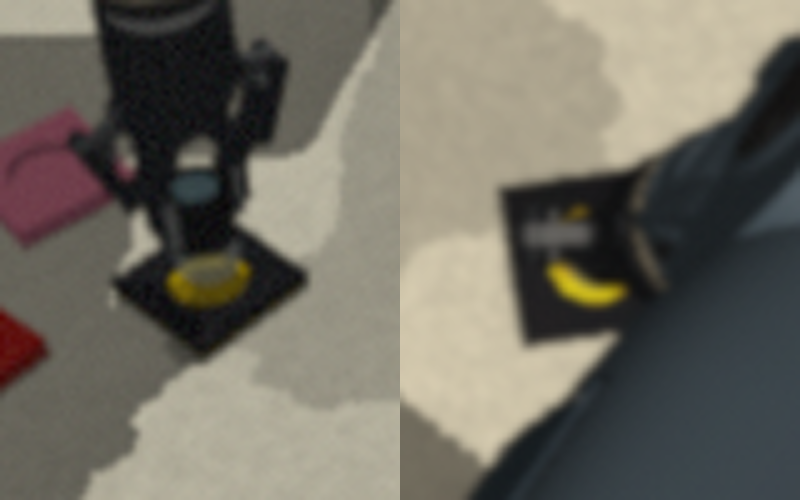

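```bash
python3 -m pendant '0 -0.0005 0.005 0 0.02; 0 -0.0005 0.01 0 0.02; 0 -0.0005 0.0145 0 0.02; 0 -0.0005 0.0145 0 0.02;0 -0.0005 0.0145 0 0.02' | grep -E "tcp|cont"
python3 -m pendant '0 0 0.0015 0 0.02; 0 0 0.0015 0 0.02' | grep -E "tcp|cont"
python3 -m pendant '0 0 0.001 0 0.02; 0 0 0.001 0 0.02' | grep -E "tcp|cont"
python3 -m pendant '0 0 0.001 0 0.02; 0 0 0.001 0 0.02' | grep -E "tcp|cont"
python3 look.py 11 .4747 -.3985 .03
```

```text
tcp_pos: [0.4748, -0.3993, 0.2133]
contact_force: [0.5, -0.9, -0.9]
tcp_pos: [0.4749, -0.3994, 0.2123]
contact_force: [0.6, -0.9, -1.4]
tcp_pos: [0.4749, -0.3994, 0.2113]
contact_force: [0.2, 0.7, -1.8]
tcp_pos: [0.475, -0.3994, 0.2105]
contact_force: [0.7, 0.8, -1.5]
```

View pics/c11.png

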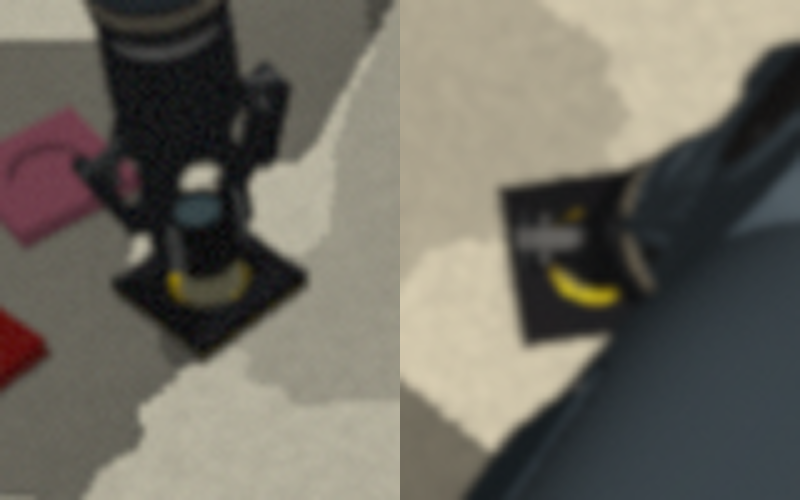

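The skirt is in the hole with yellow on both sides. It needs about another millimetre down to contact.

```bash
python3 -m pendant '0 0 0.001 0 0.02; 0 0 0.001 0 0.02' | grep -E "tcp|cont"
python3 -m pendant '0 0 0.001 0 0.02; 0 0 0.001 0 0.02' | grep -E "tcp|cont"
```

```text
tcp_pos: [0.4749, -0.3994, 0.2104]
contact_force: [-2.2, 2.4, 8.5]
tcp_pos: [0.4749, -0.3993, 0.2104]
contact_force: [-4.5, 3.7, 17.2]
```

```bash
python3 -m pendant '0 0 -0.002 0 0.037; 0 0 -0.002 0 0.042; 0 0 -0.002 0 0.05; 0 0 -0.002 0 0.06;0 0 -0.002 0 0.065;0 0 -0.002 0 0.065' | grep -E "tcp|cont|wid"
python3 -m pendant '0 0 -0.01 0 0.065; 0 0 -0.03 0 0.065; 0 0 -0.055 0 0.065; 0 0 -0.075 0 0.065; 0 0 -0.08 0 0.065; 0 0 -0.08 0 0.065'
```

```text
tcp_pos: [0.4749, -0.3993, 0.2101]
contact_force: [0.1, 0.3, -0.6]
grip_width: 0.0653
t: 22.23
tcp_pos: [0.4754, -0.3997, 0.2926]
eef_rot: [[0.0, 1.0, 0.003], [1.0, -0.0, -0.002], [-0.002, 0.003, -1.0]]
contact_force: [0.3, -0.9, -0.1]
grip_width: 0.0654
```

```bash
python3 -m pendant '0.025 -0.002 0 0 0.06; 0.065 -0.004 0 0 0.06; 0.105 -0.007 0 0 0.06; 0.145 -0.010 0 0 0.06; 0.185 -0.012 0 0 0.06; 0.225 -0.015 0.01 0 0.06; 0.265 -0.017 0.02 0 0.06; 0.3 -0.019 0.03 0 0.06' | grep -E "tcp|rot"
python3 -m pendant '0.012 0 0.01 0 0.055; 0.016 0 0.02 0 0.055; 0.016 0 0.02 0 0.055;0.016 0 0.02 0 0.055' | grep -E "tcp|rot|wid"
python3 look.py 12 .456 -.084 .03;python3 look.py 12b .4747 -.3985 .03
```

```text
tcp_pos: [0.4549, -0.0972, 0.2593]
eef_rot: [[0.0, 1.0, -0.001], [1.0, -0.0, 0.001], [0.001, -0.001, -1.0]]
tcp_pos: [0.4556, -0.083, 0.2396]
eef_rot: [[-0.0, 1.0, -0.002], [1.0, 0.0, 0.0], [0.0, -0.002, -1.0]]
grip_width: 0.0552
```

View pics/c12.png

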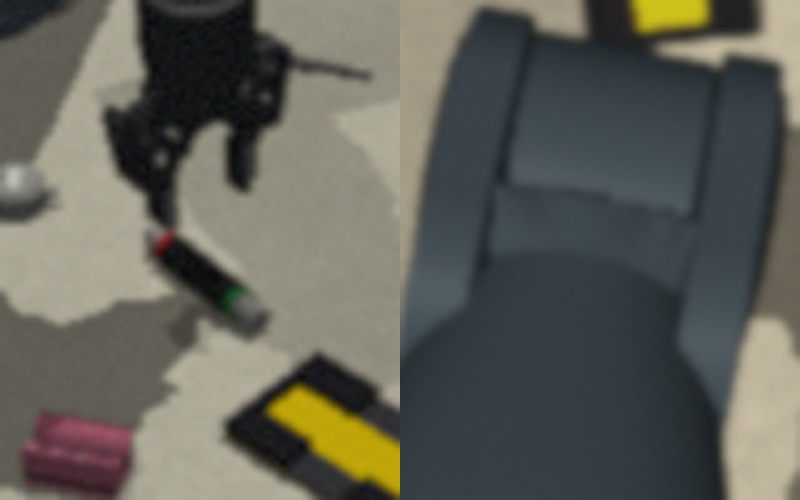

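View pics/c12b.png

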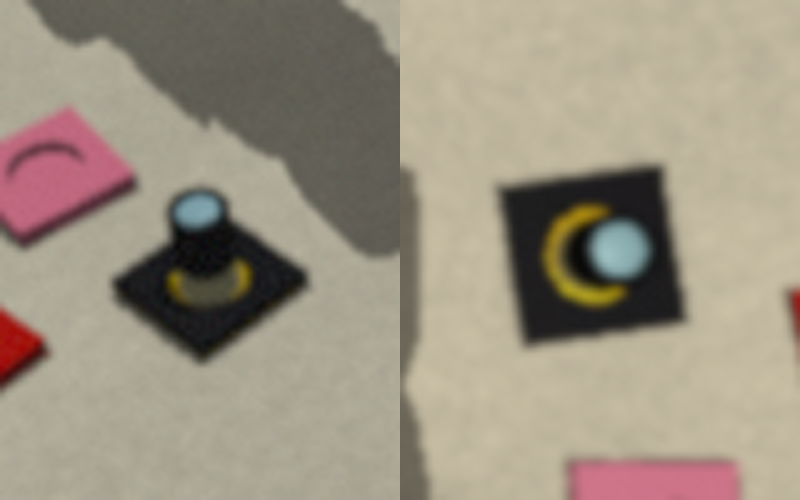

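```bash
python3 -m pendant '-0.001 0 0.02 0 0.055; -0.001 0 0.042 0 0.055; -0.001 0 0.055 0 0.055; -0.001 0 0.060 0 0.055; -0.001 0 0.061 0 0.055; -0.001 0 0.061 0 0.055' | grep -E "tcp|rot|cont"
python3 -m pendant '0 0 0 0 0.04; 0 0 0 0 0.03; 0 0 0 0 0.022; 0 0 0 0 0.012; 0 0 0 0 0.012; 0 0 0 0 0.012; 0 0 0 0 0.012' 40 | grep -E "tcp|cont|wid"
```

```text
tcp_pos: [0.4563, -0.0847, 0.1798]
eef_rot: [[0.001, 1.0, 0.0], [1.0, -0.001, 0.0], [0.0, 0.0, -1.0]]
contact_force: [0.2, 0.6, 0.5]
tcp_pos: [0.4565, -0.0844, 0.1804]
contact_force: [-1.2, 0.2, 6.4]
grip_width: 0.0226
```

```bash
python3 -m pendant '0 0 -0.005 0 0.012; 0 0 -0.015 0 0.012; 0 0 -0.035 0 0.012; 0 0 -0.06 0 0.012; 0 0 -0.075 0 0.012; 0 0 -0.075 0 0.012' | grep -E "tcp|wid"
python3 -m pendant '-0.003 0.02 0 -1 0.012; -0.007 0.05 0 -3 0.012; -0.012 0.085 0 -5 0.012; -0.017 0.12 0 -7.2 0.012; -0.022 0.155 0 -7.2 0.012; -0.025 0.177 0 -7.2 0.012; -0.0256 0.1856 0 -7.2 0.012; -0.0256 0.1856 0 -7.2 0.012' | grep -E "tcp|wid|rot"
python3 look.py 13 .642 -.11 .05
```

```text
tcp_pos: [0.4571, -0.0845, 0.2577]
grip_width: 0.0226
tcp_pos: [0.6429, -0.11, 0.253]
eef_rot: [[-0.125, 0.992, -0.001], [0.992, 0.125, 0.0], [0.0, -0.001, -1.0]]
grip_width: 0.0227
```

View pics/c13.png

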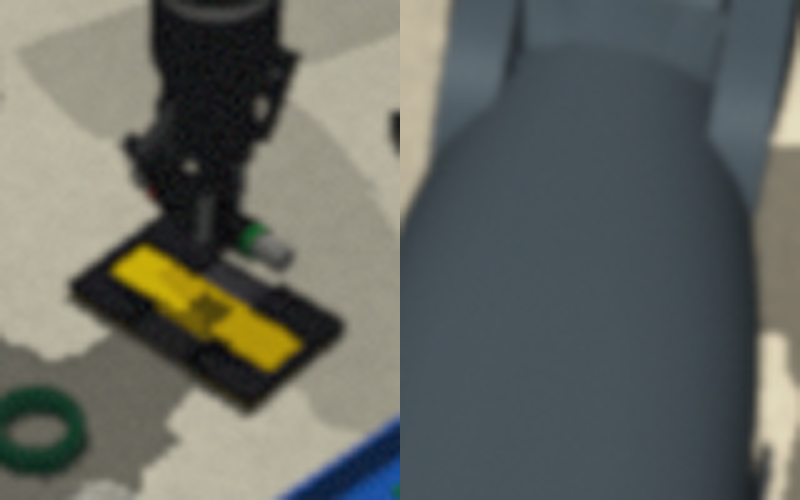

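Position good. Descending to just above the slab for a check.

```bash
python3 -m pendant '0 -0.0005 0.015 0 0.012; 0 -0.0005 0.035 0 0.012; 0 -0.0005 0.047 0 0.012; 0 -0.0005 0.05 0 0.012; 0 -0.0005 0.051 0 0.012; 0 -0.0005 0.051 0 0.012' | grep -E "tcp|cont"
python3 look.py 14 .642 -.11 .03
```

```text
tcp_pos: [0.6406, -0.11, 0.2041]
contact_force: [-0.2, -0.5, 0.0]
```

View pics/c14.png

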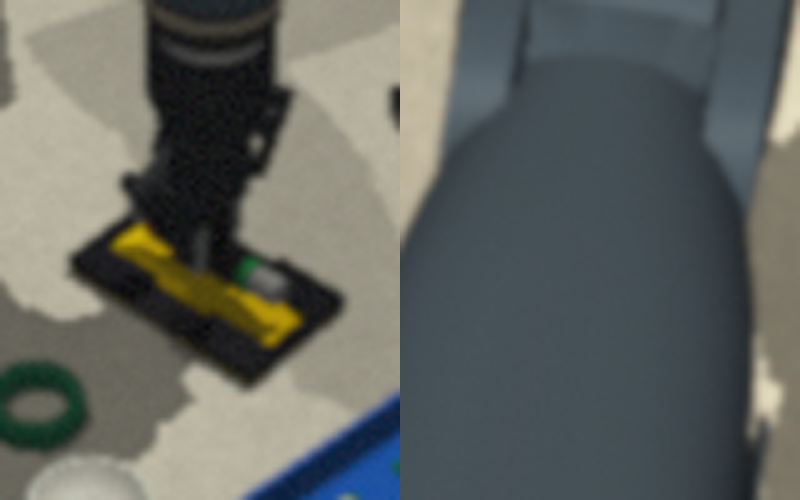

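```bash
python3 -m pendant '0 0.001 0.005 0 0.012; 0 0.001 0.01 0 0.012; 0 0.001 0.014 0 0.012; 0 0.001 0.014 0 0.012; 0 0.001 0.014 0 0.012' | grep -E "tcp|cont"
python3 -m pendant '0 0 0.0015 0 0.012; 0 0 0.0015 0 0.012' | grep -E "tcp|cont"
python3 -m pendant '0 0 0.001 0 0.012; 0 0 0.001 0 0.012' | grep -E "tcp|cont"
python3 -m pendant '0 0 0.001 0 0.012; 0 0 0.001 0 0.012' | grep -E "tcp|cont"
```

```text
tcp_pos: [0.642, -0.1099, 0.1889]
contact_force: [-0.5, 0.7, -1.1]
tcp_pos: [0.6422, -0.11, 0.1877]
contact_force: [0.2, 0.5, -0.7]
tcp_pos: [0.6421, -0.11, 0.1869]
contact_force: [0.4, 0.7, -1.2]
tcp_pos: [0.6422, -0.11, 0.1865]
contact_force: [-0.7, 0.1, 3.6]
```

```bash
python3 -m pendant '0 0 0.0005 0 0.012; 0 0 0.0005 0 0.012' | grep -E "tcp|cont"
python3 -m pendant '0 0 -0.001 0 0.022; 0 0 -0.001 0 0.028; 0 0 -0.001 0 0.036; 0 0 -0.001 0 0.045; 0 0 -0.001 0 0.05; 0 0 -0.001 0 0.05' | grep -E "tcp|cont|wid"
python3 -m pendant '0 0 -0.01 0 0.05; 0 0 -0.03 0 0.05; 0 0 -0.06 0 0.05; 0 0 -0.09 0 0.05; 0 0 -0.12 0 0.05; 0 0 -0.13 0 0.05' | grep -E "tcp|cont|wid"
python3 -m pendant '0 -0.03 0 0 0.05; 0 -0.07 0 0 0.05; 0 -0.11 0 0 0.05; 0 -0.15 -0.02 0 0.05; 0 -0.19 -0.04 0 0.05; 0 -0.23 -0.06 0 0.05; 0 -0.26 -0.08 0 0.05; 0 -0.28 -0.09 0 0.05' | grep -E "tcp|cont|wid"
python3 look.py 15 .642 -.11 .02; python3 look.py 15b .486 .403 .02
```

```text
tcp_pos: [0.6421, -0.1099, 0.1864]
contact_force: [-3.7, 0.9, 8.2]
tcp_pos: [0.6422, -0.11, 0.1863]
contact_force: [-0.5, -0.7, 0.3]
grip_width: 0.0501
tcp_pos: [0.6429, -0.1101, 0.3221]
contact_force: [1.0, 0.1, 0.5]
grip_width: 0.05
tcp_pos: [0.3613, -0.1447, 0.4086]
contact_force: [0.2, -0.3, 1.1]
grip_width: 0.0503
```

View pics/c15.png

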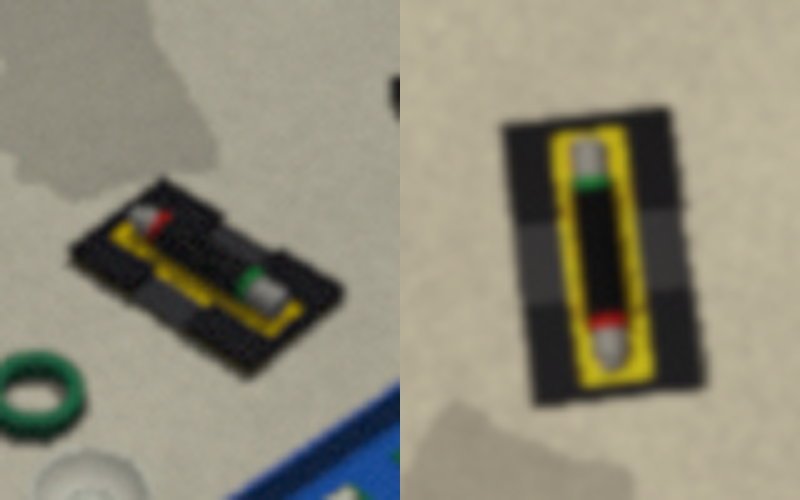

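View pics/c15b.png

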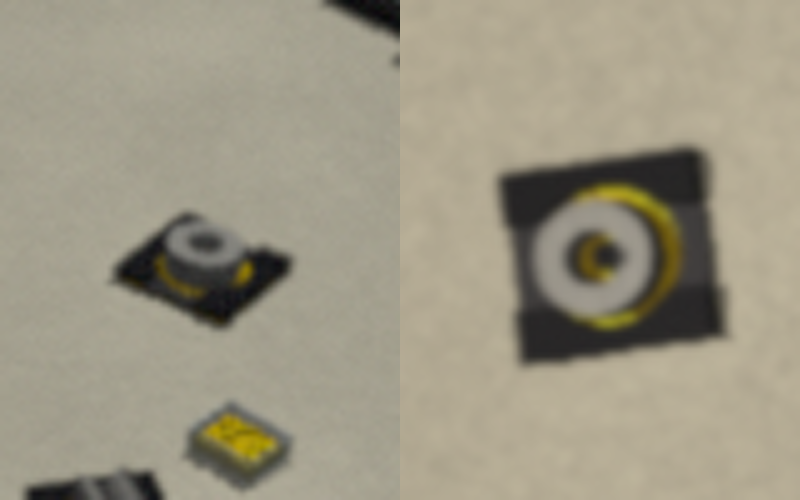

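View pics/top15b.png

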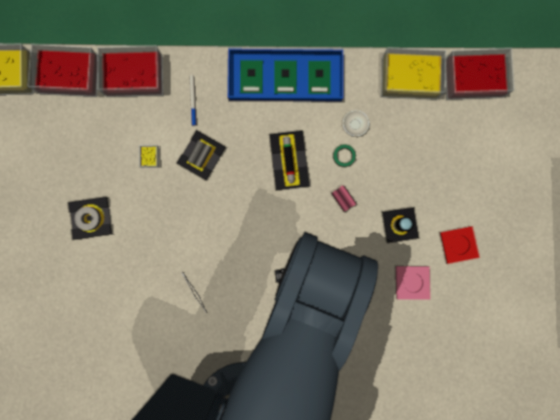

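All four pieces lie in their own nests and the arm is clear. I'm letting it settle, then handing in.

```bash
python3 -m pendant '0 0 0 0 0.05; 0 0 0 0 0.05; 0 0 0 0 0.05; 0 0 0 0 0.05; 0 0 0 0 0.05; 0 0 0 0 0.05' 
python3 -c "
from bench import *
print(close_job())"
```

```text
t: 29.83
tcp_pos: [0.3646, -0.1449, 0.4061]
eef_rot: [[-0.125, 0.992, -0.001], [0.992, 0.125, 0.0], [0.001, -0.001, -1.0]]
contact_force: [0.1, -0.8, -0.1]
grip_width: 0.0501
the job is handed in; nothing more can be done
None
```

I put all four pieces away in their own nests and handed the job in at about 30 s. I placed the V-block, ring gauge, magnifier and plug gauge in that order, lowering each in 0.5–1.5 mm steps until it touched the floor.

- **Seating height:** each piece met the floor within about 0.2 mm of the height predicted from its grasp.
- **Last pictures:** the close views show the plug and ring centred in their cut-outs in both cameras. The V-block and magnifier look right in close crops taken just after release, and in the final full top view. I judged the centring by eye and did not measure the final positions.
- **Limits:** the highest force I read while setting a piece down was about 17 N at the wrist. The decoys, pink V-block and red and pink nests, were left untouched, and the arm was clear at the end.
- **Disagreements:** the measured tool position drifted 1–3 mm from the commanded one, most at the ring grasp, so I corrected for it before each placing. Closing the grip also gave a brief 6–9 N upward force each time. No check failed.

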